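# Flip the stock tags on the plug-bin board

## Robot

A 7-joint arm with a two-finger parallel gripper is mounted at the origin on the work surface. World frame = base frame: x ahead of the robot, y to its left, z up, the work surface at z = 0. Lengths are in m, angles in rad, forces in N, time in s.
With the tool pointing down it reaches from about 0.4 to 0.85 m from the base axis. Payload 4.5 kg.
Tool frame: the origin (TCP) lies midway between the tips of the shut fingers; the grasp point (between the pads) lies 19 mm behind it; z points along the fingers, y is the direction in which the jaws open and shut (so a half turn about z gives the same grasp; the last joint's range is limited). The gripper opens to 88 mm and grips with 3 to 60 N. Pads are 18 mm wide; open, the fingers measure 123 mm over their backs; the gripper's body (75 mm by 187 mm) begins 45 mm behind the grasp point.
Start: joints at [-1.251, 0.689, -0.195, 1.565, 0.157, 0.902, -0.215], TCP at [0.176, 0.6, 0.239] pointing down, gripper open.
Joint ranges: [-3.01, 3.01], [-0.46, 2.08], [-1.47, 1.51], [0.13, 2.56], [-1, 4.14], [0.04, 2.09], [-2.66, 2.66]. Speed limits (rad/s): [2.57, 2.57, 3.14, 3.14, 3.14, 3.14, 3.14].

## Interface

Orientations are given as a unit quaternion [x, y, z, w].
In Python, from plant import r gives the robot as it stands. The module is installed in compiled form; this text tells all that it offers.
- The arm moves only by the tool carry_out, never from a script. Its argument "commands" is a list of rows, each a list of 6 numbers: the shift along the tool's x, y, z in m, then the turn, a rotation vector about the tool's x, y, z in degrees. In form: [[dx, dy, dz, wx, wy, wz], ...]. A call has 1 to 12 rows; each row is the pose to reach, as a shift and turn from the pose commanded when the call began, along the tool's axes at that moment; what a row does not reach only later rows make up. A row lasts 1/10 s, in which the tool goes at most 50 mm and 8.59 degrees, less where a joint would pass 70% of its speed; a pose out of reach is approached as far as the arm can. A call with a gripper value outside its range is refused whole. "fingers" is the closure in counts, from 0 (fully open) to 255 (shut), set as the call begins (left out, the last holds). The fingers move at their own pace and stop on an object; "grip_force" is the grip in N (left out, the last holds). Time passes only in rows, so rows that repeat a pose let the fingers close. It gives the time, the measured TCP pose, the force and the opening at its end, in the units of the state.
- r.get_state(): the state, without advancing time (a new reading comes with each control period).
- r.snapshot(name): name is "scene" or "top"; returns a dict with "img" (420x560x3 uint8, blue, green, red), "intrinsics" (3x3 intrinsics, pixels), "k1" (the pictures are not rectified: a ray, as slopes to the right and down, at radius r is drawn at 1 + k1 r^2 times it, then the intrinsics apply), "extrinsics" (4x4, takes a point from camera to world coordinates). Camera axes: x right, y down, z forward; pixel columns grow to the right and rows downward; lengths in m; the calibration is good to about 2 mm. A picture is of the moment at which its call begins. There is no depth.
- r.finish_job(): hands the job in, once; it reports no verdict.
Trained networks look in a picture, given as the dict that the camera call returned (one of the last four; its "shot" number tells which), for a name from the list of things; names that differ only in an ending like _2 or _b are one class to them, and where a whole thing is asked for, a point or a joint stands for the part that bears it (a point fixed in the world has none). Each returns a list of dicts, best first, with "p" (0 to 1); they miss things now and then, are a little off and sometimes report something else, mostly with a low value. They report only what shows in the picture. A call takes as long as a camera call.
- r.spot_in(picture, label): "xyz" ([x, y, z] in m, in world coordinates, good to about 4 mm: the middle of the surface that is visible of it).
- r.spot_point(picture, label): "xyz" ([x, y, z] in m, in world coordinates, good to about 4 mm: a listed point, or the origin of a listed thing).
The state is a dict: "clock": time; "q": joint angles; "qd": joint speeds; "joint_torque": joint torques, N m; "tool_pos": TCP position; "eef_rot": TCP orientation; "contact_force": force on the tool from outside, world axes, zero at the start; "moment": the same for the moment, N m; "opening": opening from 0.0 (shut) to 1.0 (fully open).
Only numpy, scipy, OpenCV 4.12 (cv2) and the standard library are available. Lean on these libraries where they do the work, as an engineer would, in place of code of your own. Each camera call takes 0.05 s, during which the arm holds its last target.

## Task

Bring the stock board up to date: push the hinged wooden tags over with a fingertip so that the tag in front of each full bin of plugs leans towards its bin (round disc face up) and the tag in front of the empty bin leans away from its bin (bar face up). Push each tag gently, only until it tips over, and do not grip it, and leave the bins, the glue bottle, the jar and the plane where they stand.

Things in the scene. Friction and masses are not known exactly. Their poses are not given: they have to be found in the camera images.
- board: Plywood board fixed flat on the bench, 290 (x) by 470 (y) by 12 mm; origin at the centre of its underside. Its x axis points from the row of tags to the row of bins. Four tag stands in a row near its robot-side edge (75 mm to -x of its origin, 110 mm apart in y), one bin behind each (50 mm to +x). Place and yaw (within 0.25 rad) vary; stands and bins are shuffled.
- bin_1: FULL bin: open dark wooden box, 110 (x) by 90 (y) by 45 mm tall, 6 mm walls, 0.6 kg, standing loose on the board; origin at the centre of its underside, axes along the board's. Filled with short round wooden plugs lying up to the rim (their tops reach 48 mm above its underside).
- bin_2: FULL bin: open dark wooden box, 110 (x) by 90 (y) by 45 mm tall, 6 mm walls, 0.6 kg, standing loose on the board; origin at the centre of its underside, axes along the board's. Filled with short round wooden plugs lying up to the rim (their tops reach 48 mm above its underside).
- bin_3: FULL bin: open dark wooden box, 110 (x) by 90 (y) by 45 mm tall, 6 mm walls, 0.6 kg, standing loose on the board; origin at the centre of its underside, axes along the board's. Filled with short round wooden plugs lying up to the rim (their tops reach 48 mm above its underside).
- bin_4: EMPTY bin: open dark wooden box, 110 (x) by 90 (y) by 45 mm tall, 6 mm walls, 0.6 kg, standing loose on the board; origin at the centre of its underside, axes along the board's. Nothing in it.
- stand_a: Fixed dark wooden stand of tag a, 44 (x) by 78 (y) mm with two 30 mm high ears; origin at the centre of its underside, on the board's top face, axes along the board's. It belongs to the bin straight behind it: that bin's origin is 125 mm along the stand's +x. The tag's hinge axis runs along y, 22 mm above the origin, between the ears.
- tag_a (a joint): Hinge angle of the tag on stand a: 0 upright; positive leans towards its bin (robot-side face, with a raised round disc, turned up); negative leans away from its bin, to the robot side (face with a raised bar turned up). Stops at +0.6 and -0.6 rad. Nearly free hinge, tag about 50 g: pushed past upright it falls to the other stop by itself and stays there.
- tag_a_edge (a point): Middle of the free (top) edge of tag a, a plain plywood plate 56 mm wide (along the hinge), 6 mm thick and 80 mm from hinge axis to this edge. At either stop this edge is about 45 mm to the side of the hinge and 88 mm above the board's top face (100 mm above the bench).
- stand_b: Fixed dark wooden stand of tag b, 44 (x) by 78 (y) mm with two 30 mm high ears; origin at the centre of its underside, on the board's top face, axes along the board's. It belongs to the bin straight behind it: that bin's origin is 125 mm along the stand's +x. The tag's hinge axis runs along y, 22 mm above the origin, between the ears.
- tag_b (a joint): Hinge angle of the tag on stand b: 0 upright; positive leans towards its bin (robot-side face, with a raised round disc, turned up); negative leans away from its bin, to the robot side (face with a raised bar turned up). Stops at +0.6 and -0.6 rad. Nearly free hinge, tag about 50 g: pushed past upright it falls to the other stop by itself and stays there.
- tag_b_edge (a point): Middle of the free (top) edge of tag b, a plain plywood plate 56 mm wide (along the hinge), 6 mm thick and 80 mm from hinge axis to this edge. At either stop this edge is about 45 mm to the side of the hinge and 88 mm above the board's top face (100 mm above the bench).
- stand_c: Fixed dark wooden stand of tag c, 44 (x) by 78 (y) mm with two 30 mm high ears; origin at the centre of its underside, on the board's top face, axes along the board's. It belongs to the bin straight behind it: that bin's origin is 125 mm along the stand's +x. The tag's hinge axis runs along y, 22 mm above the origin, between the ears.
- tag_c (a joint): Hinge angle of the tag on stand c: 0 upright; positive leans towards its bin (robot-side face, with a raised round disc, turned up); negative leans away from its bin, to the robot side (face with a raised bar turned up). Stops at +0.6 and -0.6 rad. Nearly free hinge, tag about 50 g: pushed past upright it falls to the other stop by itself and stays there.
- tag_c_edge (a point): Middle of the free (top) edge of tag c, a plain plywood plate 56 mm wide (along the hinge), 6 mm thick and 80 mm from hinge axis to this edge. At either stop this edge is about 45 mm to the side of the hinge and 88 mm above the board's top face (100 mm above the bench).
- stand_d: Fixed dark wooden stand of tag d, 44 (x) by 78 (y) mm with two 30 mm high ears; origin at the centre of its underside, on the board's top face, axes along the board's. It belongs to the bin straight behind it: that bin's origin is 125 mm along the stand's +x. The tag's hinge axis runs along y, 22 mm above the origin, between the ears.
- tag_d (a joint): Hinge angle of the tag on stand d: 0 upright; positive leans towards its bin (robot-side face, with a raised round disc, turned up); negative leans away from its bin, to the robot side (face with a raised bar turned up). Stops at +0.6 and -0.6 rad. Nearly free hinge, tag about 50 g: pushed past upright it falls to the other stop by itself and stays there.
- tag_d_edge (a point): Middle of the free (top) edge of tag d, a plain plywood plate 56 mm wide (along the hinge), 6 mm thick and 80 mm from hinge axis to this edge. At either stop this edge is about 45 mm to the side of the hinge and 88 mm above the board's top face (100 mm above the bench).
- glue: Bystander: grey glue bottle, 56 mm diameter, 150 mm tall, standing beside the board; origin at the centre of its underside.
- jar: Bystander: closed glass jar, 68 mm diameter, 85 mm tall, standing beside the board; origin at the centre of its underside.
- plane: Bystander: small hand plane, 150 mm long (its x), 50 mm wide, about 60 mm tall, lying beside the board; origin at the centre of its sole.

How it is judged:
At the end, for the whole second after the job is handed in: The tag in front of each full bin rests leaning towards its bin (joint above +0.45 rad) and the tag in front of the empty bin rests leaning away from it (below -0.45 rad), all tags still (under 0.1 rad/s), and every bin is within 15 mm of where it started ((horizontal distance between bin_1 and stand_a above 0.145 m or value of joint tag_a above 0.45 rad) and (horizontal distance between bin_1 and stand_b above 0.145 m or value of joint tag_b above 0.45 rad) and (horizontal distance between bin_1 and stand_c above 0.145 m or value of joint tag_c above 0.45 rad) and (horizontal distance between bin_1 and stand_d above 0.145 m or value of joint tag_d above 0.45 rad) and (horizontal distance between bin_2 and stand_a above 0.145 m or value of joint tag_a above 0.45 rad) and (horizontal distance between bin_2 and stand_b above 0.145 m or value of joint tag_b above 0.45 rad) and (horizontal distance between bin_2 and stand_c above 0.145 m or value of joint tag_c above 0.45 rad) and (horizontal distance between bin_2 and stand_d above 0.145 m or value of joint tag_d above 0.45 rad) and (horizontal distance between bin_3 and stand_a above 0.145 m or value of joint tag_a above 0.45 rad) and (horizontal distance between bin_3 and stand_b above 0.145 m or value of joint tag_b above 0.45 rad) and (horizontal distance between bin_3 and stand_c above 0.145 m or value of joint tag_c above 0.45 rad) and (horizontal distance between bin_3 and stand_d above 0.145 m or value of joint tag_d above 0.45 rad) and (horizontal distance between bin_4 and stand_a above 0.145 m or value of joint tag_a below -0.45 rad) and (horizontal distance between bin_4 and stand_b above 0.145 m or value of joint tag_b below -0.45 rad) and (horizontal distance between bin_4 and stand_c above 0.145 m or value of joint tag_c below -0.45 rad) and (horizontal distance between bin_4 and stand_d above 0.145 m or value of joint tag_d below -0.45 rad) and velocity of joint tag_a between -0.1 and 0.1 rad/s and velocity of joint tag_b between -0.1 and 0.1 rad/s and velocity of joint tag_c between -0.1 and 0.1 rad/s and velocity of joint tag_d between -0.1 and 0.1 rad/s and distance of each of bin_1, bin_2, bin_3, bin_4 from where it was at the start of the episode below 0.015 m); the robot touches nothing.
It fails at once if a bin is shoved, lifted or carried (more than 15 mm) (distance of any of bin_1, bin_2, bin_3, bin_4 from where it was at the start of the episode above 0.015 m).
It fails at once if the glue bottle, jar or plane is disturbed (moved over 15 mm or tipped) (distance of any of glue, jar, plane from where it was at the start of the episode above 0.015 m or angle between any of glue, jar, plane's own z axis and vertical above 0.2 rad).
It fails at once if a tag or its stand is gripped or pushed hard (over 25 N) (contact force between any of the fingers, the arm and stand_a above 25 N or contact force between any of the fingers, the arm and stand_b above 25 N or contact force between any of the fingers, the arm and stand_c above 25 N or contact force between any of the fingers, the arm and stand_d above 25 N).
It also fails if it takes over 58 s, if anything falls off the work surface, if the arm or the gripper's body presses on something with over 40 N, if the wrist force passes 120 N, or if a joint passes its speed limit or range.

## Working session

There is one attempt and no reset: what is moved stays moved. The work goes in short steps, Python scripts to look and compute and a tool call to move; the robot and the scene stay as the last step left them, time stands still between calls to the robot, and variables do not carry over. Pictures are saved under pics/ and viewed, and the job is handed in when it is done.

Besides the shell and the picture viewer there is one more tool, called after ">>>" by a JSON object that holds its "fn" and its "kwargs", one argument or row to a line. carry_out: Moves the arm, as the interface text tells. Its arguments: {"type":"object","properties":{"commands":{"type":"array","items":{"type":"array","items":{"type":"number"}}},"fingers":{"type":"number"},"grip_force":{"type":"number"}},"required":["commands"]}

```bash
mkdir -p pics; python3 - <<'E'
from plant import r
import cv2
s=r.get_state(); print(s['clock'],s['tool_pos'],s['eef_rot'],s['opening'])
for n in ['scene','top']:
    p=r.snapshot(n); cv2.imwrite(f'pics/{n}0.png',p['img'])
    print(n,p['extrinsics'],p['intrinsics'],p['k1'])
    for l in ['stand_a','tag_a_edge','bin_1','bin_4','glue','jar','plane']:
        try:
            for d in r.spot_point(p,l): print(l,[round(float(v),4) for v in d['xyz']],round(d['p'],2))
        except Exception as e: print(l,e)
print(r.get_state()['clock'])
E
```

```text
0.0 [0.17606564 0.59901418 0.23791338] [ 1.42371524e-01  9.89812859e-01 -9.21859897e-04 -6.66576699e-05] 1.0022627860802147
scene [[-0.75963029  0.50463418 -0.41025135  1.12469222]
 [ 0.65019982  0.57549771 -0.49602679  0.66076151]
 [-0.01421336 -0.64354233 -0.76527855  1.0361434 ]
 [ 0.          0.          0.          1.        ]] [[514.07133922   0.         274.53698407]
 [  0.         514.07133922 214.40455543]
 [  0.           0.           1.        ]] -0.1330826037804579
stand_a [0.533, 0.0213, 0.0103] 0.92
stand_a [0.56, -0.1959, 0.0132] 0.88
stand_a [0.5179, 0.1328, 0.0116] 0.86
stand_a [0.5443, -0.0863, 0.0099] 0.79
tag_a_edge [0.6115, -0.1905, 0.1005] 0.46
bin_1 [0.6697, -0.0728, 0.0103] 0.95
bin_1 [0.6876, -0.1771, 0.0102] 0.78
bin_1 [0.6401, 0.1484, 0.0098] 0.78
bin_1 [0.6534, 0.0354, 0.0113] 0.56
bin_4 [0.6697, -0.0728, 0.0103] 0.95
bin_4 [0.6876, -0.1771, 0.0102] 0.78
bin_4 [0.6401, 0.1484, 0.0098] 0.78
bin_4 [0.6534, 0.0354, 0.0113] 0.56
glue [0.606, 0.2772, 0.0006] 0.84
jar [0.4834, 0.2779, 0.0017] 0.87
plane [0.6482, -0.3524, 0.0042] 0.67
plane [0.5584, -0.1975, 0.01
[... 307 characters left out ...]
    499.73243201 210.75844561]
 [  0.           0.           1.        ]] -0.01581243661974308
stand_a [0.5337, 0.0211, 0.0122] 0.87
stand_a [0.5147, 0.1312, 0.0146] 0.68
stand_a [0.5643, -0.1944, 0.0134] 0.67
stand_a [0.4903, 0.0165, 0.1001] 0.58
stand_a [0.4852, 0.2776, -0.0003] 0.23
tag_a_edge [0.6088, -0.1934, 0.0984] 0.63
tag_a_edge [0.6062, 0.2823, -0.0001] 0.29
bin_1 [0.6406, 0.141, 0.0139] 0.98
bin_1 [0.6702, -0.0675, 0.0122] 0.93
bin_1 [0.6527, 0.0387, 0.0117] 0.91
bin_1 [0.6835, -0.1793, 0.0083] 0.84
bin_4 [0.6406, 0.141, 0.0139] 0.98
bin_4 [0.6702, -0.0675, 0.0122] 0.93
bin_4 [0.6527, 0.0387, 0.0117] 0.91
bin_4 [0.6835, -0.1793, 0.0083] 0.84
glue [0.6062, 0.2839, -0.0001] 0.89
0.8
```

View pics/scene0.png

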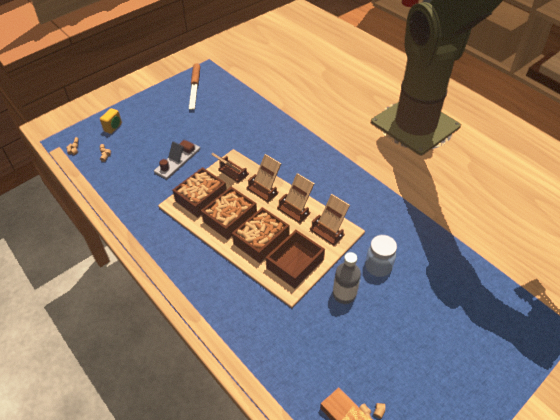

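View pics/top0.png

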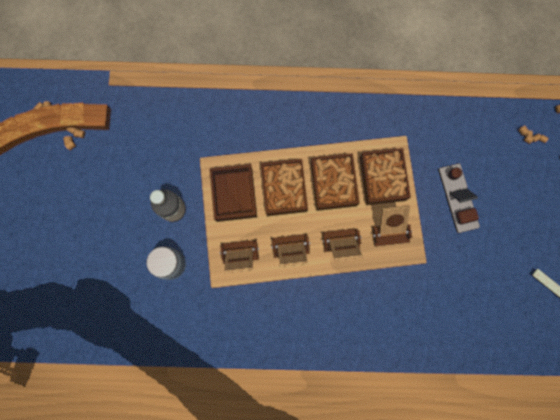

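Top view: the empty bin is at (233,193) and its tag (238,258) leans to the robot, which is correct. The tag at (393,220) shows its disc and leans to its full bin, also correct. The tags at (291,252) and (343,247) lean to the robot in front of full bins, so both need tipping towards +x. I'll zoom in to confirm this.

```bash
cat > h.py <<'E'
import numpy as np
from scipy.spatial.transform import Rotation as R
yaw=np.arctan2(.0470,.3272)
bx=np.array([np.cos(yaw),np.sin(yaw),0]); by=np.array([-np.sin(yaw),np.cos(yaw),0])
P=np.array([[.5163,.1320],[.5335,.0212],[.5443,-.0863],[.5621,-.1952]])
c=P.mean(0)
stands=[np.r_[c+k*.110*by[:2],0.012] for k in (1.5,.5,-.5,-1.5)]
def delta(s,goal):
    Rt=R.from_quat(s['eef_rot']); 
    Rg=R.from_matrix(np.c_[-bx,by,[0,0,-1]])
    return Rt.inv().apply(goal-s['tool_pos']), (Rt.inv()*Rg).as_rotvec(degrees=True)
def tgt(i,sx,z): 
    p=stands[i]+bx*sx; p[2]=z; return p
E
python3 - <<'E'
import cv2
from plant import r
from h import *
im=cv2.imread('pics/top0.png')[190:290,200:430]; a=cv2.resize(im,None,fx=3.3,fy=3.3,interpolation=cv2.INTER_CUBIC)
im=cv2.imread('pics/scene0.png')[140:295,150:370]; b=cv2.resize(im,(a.shape[1]//1,None) if 0 else None,fx=1.7,fy=1.7,interpolation=cv2.INTER_CUBIC)
o=np.zeros((a.shape[0]+b.shape[0],max(a.shape[1],b.shape[1]),3),np.uint8); o[:a.shape[0],:a.shape[1]]=a; o[a.shape[0]:,:b.shape[1]]=b
cv2.imwrite('pics/zoom0.png',o); print(o.shape)
s=r.get_state(); print(yaw,stands)
for i in (1,2): print(i,tgt(i,-.085,.2),delta(s,tgt(i,-.085,.2)))
print('residual',P-np.array(stands)[:,:2])
E
```

```text
(594, 759, 3)
0.1426671408727445 [array([0.5155897 , 0.13124865, 0.012     ]), array([0.5312299 , 0.02236622, 0.012     ]), array([ 0.5468701 , -0.08651622,  0.012     ]), array([ 0.5625103 , -0.19539865,  0.012     ])]
1 [0.44709347 0.0102806  0.2       ] (array([-0.42605511, -0.489112  ,  0.03871104]), array([ 4.38804056e-03,  1.44041297e-03, -2.45486014e+01]))
2 [ 0.46273368 -0.09860183  0.2       ] (array([-0.47175626, -0.58916901,  0.03870345]), array([ 4.38804056e-03,  1.44041297e-03, -2.45486014e+01]))
residual [[ 0.0007103   0.00075135]
 [ 0.0022701  -0.00116622]
 [-0.0025701   0.00021622]
 [-0.0004103   0.00019865]]
```

View pics/zoom0.png

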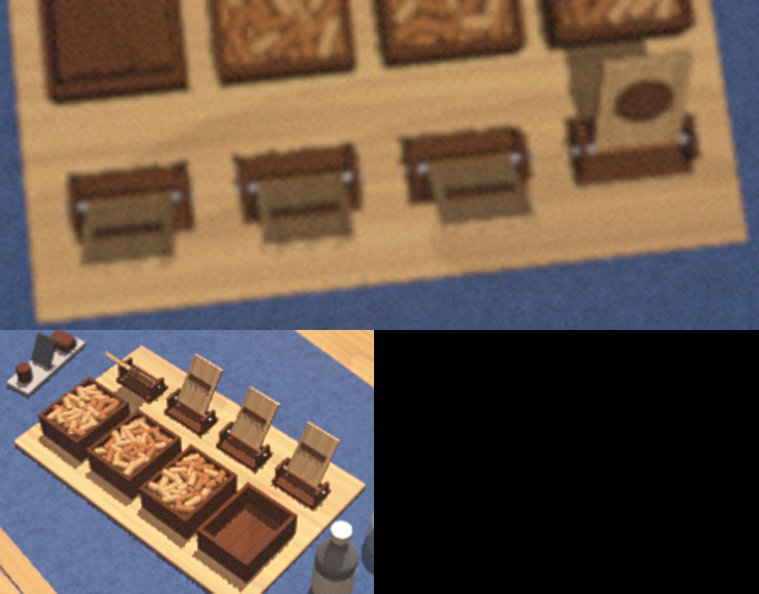

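Confirmed: only the two middle tags need tipping. I'll shut the fingers and travel high to the robot side of the first one.

>>> {"fn": "carry_out", "kwargs": {
  "commands": [
    [-0.035, -0.04, 0, 0, 0, -4],
    [-0.07, -0.08, 0, 0, 0, -8],
    [-0.105, -0.12, 0, 0, 0, -12],
    [-0.14, -0.16, 0, 0, 0, -16],
    [-0.175, -0.2, 0, 0, 0, -20],
    [-0.21, -0.24, 0, 0, 0, -24.5],
    [-0.245, -0.28, 0, 0, 0, -24.5],
    [-0.28, -0.32, 0, 0, 0, -24.5],
    [-0.315, -0.36, 0, 0, 0, -24.5],
    [-0.35, -0.4, 0, 0, 0, -24.5],
    [-0.39, -0.445, 0, 0, 0, -24.5],
    [-0.425, -0.488, 0, 0, 0, -24.5]
  ],
  "fingers": 255,
  "grip_force": 5
}}

```text
clock: 2.0
tool_pos: [0.4284, 0.0529, 0.239]
eef_rot: [-0.071, 0.997, 0.0, 0.001]
contact_force: [1.1, 0.4, 0.4]
opening: 0.003
```

>>> {"fn": "carry_out", "kwargs": {
  "commands": [
    [0, 0, 0, 0, 0, 0],
    [0, 0, 0, 0, 0, 0],
    [0, 0, 0, 0, 0, 0],
    [0, 0, 0, 0, 0, 0]
  ]
}}

```text
clock: 2.4
tool_pos: [0.4269, 0.0567, 0.2388]
eef_rot: [-0.073, 0.997, 0.0, 0.0]
contact_force: [0.2, 0.3, 1.2]
opening: 0.007
```

```bash
python3 - <<'E'
from plant import r
from h import *
s=r.get_state(); print(s['clock'],s['tool_pos'],s['opening'],s['contact_force'],delta(s,tgt(1,-.085,.085)))
E
```

```text
2.4 [0.42692167 0.05671024 0.23884859] 0.006644859529204247 [0.21435701 0.29519392 1.21161657] (array([-0.01318926, -0.04898154,  0.15381434]), array([0.04293157, 0.01035345, 0.17370878]))
```

>>> {"fn": "carry_out", "kwargs": {
  "commands": [
    [-0.013, -0.025, 0.01, 0, 0, 0],
    [-0.013, -0.049, 0.03, 0, 0, 0],
    [-0.013, -0.049, 0.07, 0, 0, 0],
    [-0.013, -0.049, 0.11, 0, 0, 0],
    [-0.013, -0.049, 0.14, 0, 0, 0],
    [-0.013, -0.049, 0.154, 0, 0, 0],
    [-0.013, -0.049, 0.154, 0, 0, 0],
    [-0.013, -0.049, 0.154, 0, 0, 0]
  ]
}}

```text
clock: 3.2
tool_pos: [0.4472, 0.0094, 0.085]
eef_rot: [-0.072, 0.997, 0.0, -0.0]
contact_force: [-0.1, -0.1, -0.6]
opening: 0.006
```

```bash
python3 - <<'E'
from plant import r
from h import *
import cv2
s=r.get_state(); print(s['clock'],s['tool_pos'],s['opening'],s['contact_force'],delta(s,tgt(1,-.005,.085)))
p=r.snapshot('scene'); cv2.imwrite('pics/s1.png',cv2.resize(p['img'][100:320,120:420],None,fx=2.5,fy=2.5,interpolation=cv2.INTER_CUBIC))
E
```

```text
3.2 [0.44719204 0.00944042 0.08496786] 0.006118279022476371 [-0.13722977 -0.12092204 -0.58430301] (array([-8.00231769e-02,  7.14514530e-04, -3.22215290e-05]), array([ 0.02189284, -0.00027113,  0.09390723]))
```

View pics/s1.png

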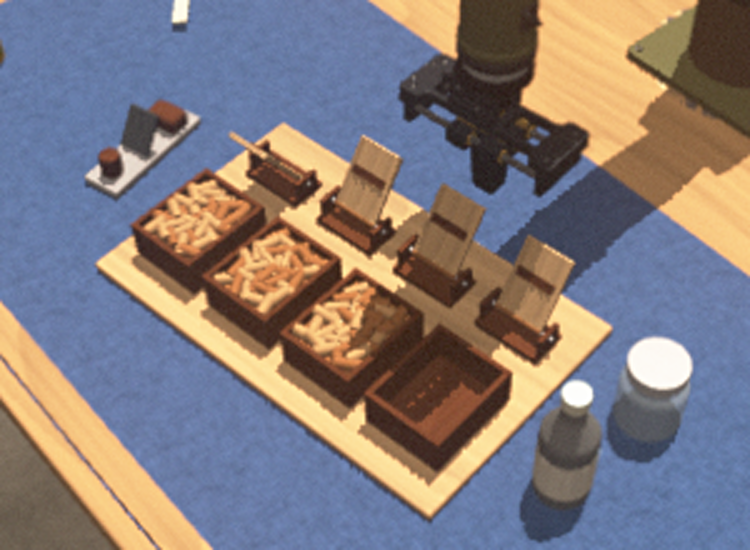

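Picture: the shut fingertip (490,170) is behind the tag (450,230), clear of its neighbours. I'll push slowly along the board's +x.

>>> {"fn": "carry_out", "kwargs": {
  "commands": [
    [-0.007, 0, 0, 0, 0, 0],
    [-0.014, 0, 0, 0, 0, 0],
    [-0.021, 0, 0, 0, 0, 0],
    [-0.028, 0, 0, 0, 0, 0],
    [-0.035, 0, 0, 0, 0, 0],
    [-0.042, 0, 0, 0, 0, 0],
    [-0.049, 0, 0, 0, 0, 0],
    [-0.055, 0, 0, 0, 0, 0],
    [-0.061, 0, 0, 0, 0, 0],
    [-0.067, 0, 0, 0, 0, 0],
    [-0.073, 0, 0, 0, 0, 0],
    [-0.079, 0, 0, 0, 0, 0]
  ]
}}

```text
clock: 4.45
tool_pos: [0.5258, 0.0194, 0.0847]
eef_rot: [-0.071, 0.997, 0.0, -0.0]
contact_force: [-0.4, -0.2, 0.1]
opening: 0.006
```

```bash
python3 - <<'E'
from plant import r
from h import *
import cv2
s=r.get_state(); print(s['clock'],s['tool_pos'],s['contact_force'],delta(s,tgt(1,-.085,.085)))
p=r.snapshot('scene'); cv2.imwrite('pics/s2.png',cv2.resize(p['img'][100:320,120:420],None,fx=2.5,fy=2.5,interpolation=cv2.INTER_CUBIC))
E
```

```text
4.45 [0.52584848 0.01938731 0.0846932 ] [-0.40705764 -0.23088617  0.0593228 ] (array([ 0.0792514 ,  0.00212115, -0.00030607]), array([ 0.00378097, -0.00042811, -0.04508984]))
```

View pics/s2.png

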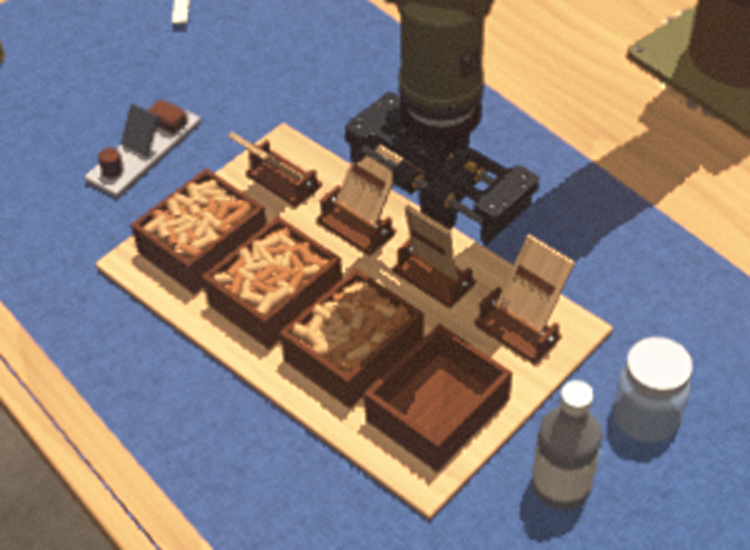

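The tag at (435,240) is near or just past upright. I'll push a little further and wait.

>>> {"fn": "carry_out", "kwargs": {
  "commands": [
    [-0.005, 0, 0, 0, 0, 0],
    [-0.01, 0, 0, 0, 0, 0],
    [-0.012, 0, 0, 0, 0, 0],
    [-0.012, 0, 0, 0, 0, 0],
    [-0.012, 0, 0, 0, 0, 0]
  ]
}}

```text
clock: 5.0
tool_pos: [0.537, 0.0209, 0.0847]
eef_rot: [-0.071, 0.997, -0.0, -0.0]
contact_force: [0.2, -0.1, 0.4]
opening: 0.005
```

```bash
python3 - <<'E'
from plant import r
from h import *
import cv2
s=r.get_state(); print(s['clock'],s['tool_pos'],s['contact_force'],delta(s,tgt(1,-.085,.085)))
p=r.snapshot('scene'); cv2.imwrite('pics/s3.png',cv2.resize(p['img'][100:320,120:420],None,fx=2.5,fy=2.5,interpolation=cv2.INTER_CUBIC))
E
```

```text
5.0 [0.53703292 0.02093069 0.08466998] [ 0.23553426 -0.1069169   0.3549002 ] (array([ 0.09054195,  0.00216882, -0.00029786]), array([-0.00027199, -0.02035368, -0.04886425]))
```

View pics/s3.png

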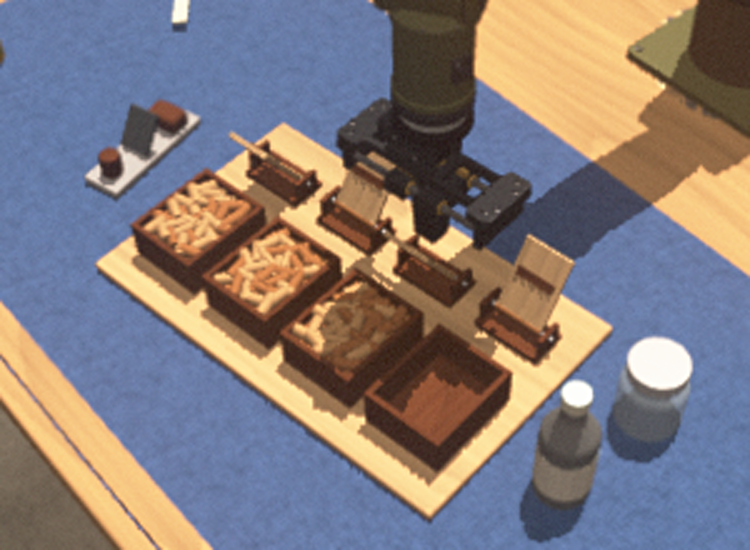

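Tag b (430,265) now leans to its bin. I'll raise, go behind the next tag and lower.

>>> {"fn": "carry_out", "kwargs": {
  "commands": [
    [0.01, 0, -0.04, 0, 0, 0],
    [0.02, 0, -0.08, 0, 0, 0],
    [0.04, -0.02, -0.1, 0, 0, 0],
    [0.06, -0.05, -0.1, 0, 0, 0],
    [0.08, -0.08, -0.1, 0, 0, 0],
    [0.092, -0.108, -0.1, 0, 0, 0],
    [0.092, -0.108, -0.1, 0, 0, 0],
    [0.092, -0.108, -0.07, 0, 0, 0],
    [0.092, -0.108, -0.035, 0, 0, 0],
    [0.092, -0.108, 0, 0, 0, 0],
    [0.092, -0.108, 0, 0, 0, 0],
    [0.092, -0.108, 0, 0, 0, 0]
  ]
}}

```text
clock: 6.25
tool_pos: [0.4614, -0.0981, 0.0849]
eef_rot: [-0.071, 0.997, 0.0, -0.001]
contact_force: [0.5, 0.3, -0.3]
opening: 0.007
```

```bash
python3 - <<'E'
from plant import r
from h import *
import cv2
s=r.get_state(); print(s['clock'],s['tool_pos'],s['contact_force'],delta(s,tgt(2,0.007,.085)))
p=r.snapshot('scene'); cv2.imwrite('pics/s4.png',cv2.resize(p['img'][100:320,120:420],None,fx=2.5,fy=2.5,interpolation=cv2.INTER_CUBIC))
E
```

```text
6.25 [ 0.46138481 -0.09811819  0.08487112] [ 0.46796644  0.34203366 -0.33352734] (array([-0.09326592, -0.00070934, -0.00022819]), array([ 0.02299597, -0.06084194,  0.0239027 ]))
```

View pics/s4.png

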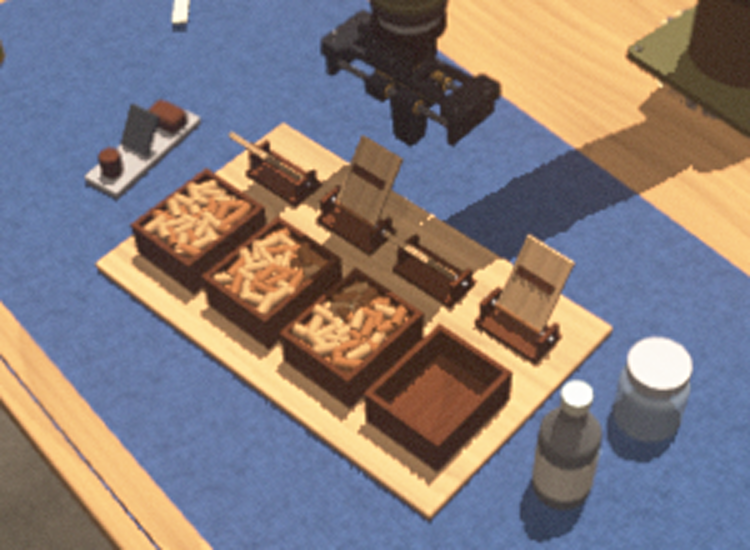

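The fingertip (410,120) is behind tag c (368,185), and tag b stays tipped. Same push.

>>> {"fn": "carry_out", "kwargs": {
  "commands": [
    [-0.009, 0, 0, 0, 0, 0],
    [-0.016, 0, 0, 0, 0, 0],
    [-0.023, 0, 0, 0, 0, 0],
    [-0.03, 0, 0, 0, 0, 0],
    [-0.037, 0, 0, 0, 0, 0],
    [-0.044, 0, 0, 0, 0, 0],
    [-0.051, 0, 0, 0, 0, 0],
    [-0.057, 0, 0, 0, 0, 0],
    [-0.063, 0, 0, 0, 0, 0],
    [-0.069, 0, 0, 0, 0, 0],
    [-0.075, 0, 0, 0, 0, 0],
    [-0.081, 0, 0, 0, 0, 0]
  ]
}}

```text
clock: 7.5
tool_pos: [0.5421, -0.0874, 0.0847]
eef_rot: [-0.071, 0.997, 0.0, -0.0]
contact_force: [-0.2, 0.5, -0.5]
opening: 0.004
```

>>> {"fn": "carry_out", "kwargs": {
  "commands": [
    [-0.005, 0, 0, 0, 0, 0],
    [-0.01, 0, 0, 0, 0, 0],
    [-0.012, 0, 0, 0, 0, 0],
    [-0.012, 0, 0, 0, 0, 0],
    [-0.012, 0, 0, 0, 0, 0],
    [-0.012, 0, 0, 0, 0, 0]
  ]
}}

```text
clock: 8.1
tool_pos: [0.5532, -0.0859, 0.0847]
eef_rot: [-0.071, 0.997, -0.0, -0.0]
contact_force: [-0.1, -1.3, -0.1]
opening: 0.007
```

>>> {"fn": "carry_out", "kwargs": {
  "commands": [
    [0.01, 0, -0.04, 0, 0, 0],
    [0.02, 0, -0.08, 0, 0, 0],
    [0.04, 0, -0.12, 0, 0, 0],
    [0.07, 0, -0.15, 0, 0, 0],
    [0.09, 0, -0.15, 0, 0, 0],
    [0.09, 0, -0.15, 0, 0, 0],
    [0.09, 0, -0.15, 0, 0, 0],
    [0.09, 0, -0.15, 0, 0, 0]
  ]
}}

```text
clock: 8.9
tool_pos: [0.4655, -0.0981, 0.2343]
eef_rot: [-0.071, 0.997, 0.0, 0.0]
contact_force: [0.2, -0.7, -0.9]
opening: 0.002
```

```bash
python3 - <<'E'
from plant import r
from h import *
import cv2
s=r.get_state(); print(s['clock'],s['tool_pos'],s['contact_force'])
p=r.snapshot('scene'); cv2.imwrite('pics/s5.png',cv2.resize(p['img'][100:320,120:420],None,fx=2.5,fy=2.5,interpolation=cv2.INTER_CUBIC))
for l in ['bin_1','tag_a_edge']:
    print(l,[([round(float(v),3) for v in d['xyz']],round(d['p'],2)) for d in r.spot_point(p,l)])
E
```

```text
8.9 [ 0.46546714 -0.09814827  0.23427347] [ 0.1522     -0.66716345 -0.94012315]
bin_1 [([0.655, 0.036, 0.013], 0.96), ([0.642, 0.145, 0.011], 0.86), ([0.689, -0.178, 0.009], 0.66)]
tag_a_edge [([0.612, -0.192, 0.1], 0.49)]
```

View pics/s5.png

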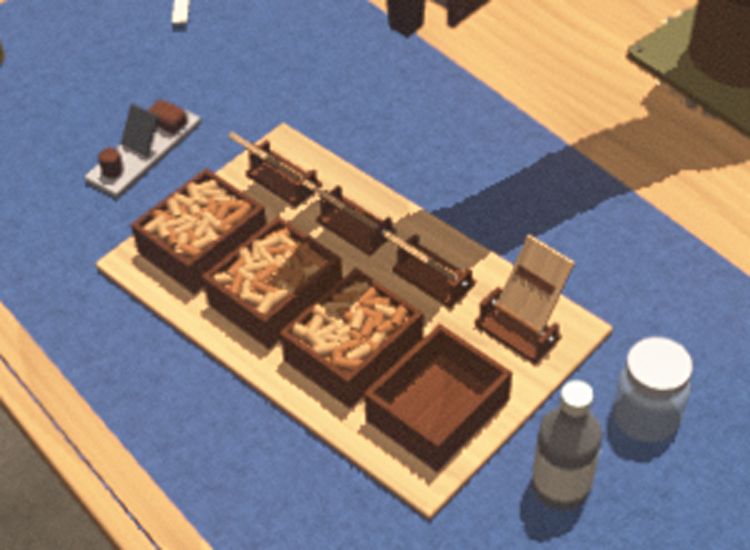

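All three tags in front of full bins, at (275,165), (340,205) and (430,260), lean to their bins. The empty bin's tag (535,280) leans to the robot. The bins and bystanders stand as before and the arm is clear.

```bash
python3 - <<'E'
from plant import r
print(r.finish_job())
E
```

```text
the job is handed in; nothing more can be done
None
```

I handed the job in at about 9 s of the allowed 58 s. All four tags should now match their bins; `finish_job` gives no verdict, so this rests on my own checks.

- **What I moved:** Only the two middle tags were wrong: both leaned to the robot in front of full bins. I tipped each one over towards its bin with the shut fingertip. I left the other two alone because they were already right: the far-right tag leaned to its full bin, and the empty bin's tag leaned away from it.
- **Tags:** The last scene picture shows the three tags at full bins leaning to their bins and the empty bin's tag leaning to the robot.
- **Bins and bystanders:** The bins, glue bottle, jar and plane look unmoved in the last picture. The network re-found three of the four bins, each within about 4 mm of its first reading. It missed the bin behind the third tag, which I judged by eye only.
- **Forces:** The tool force stayed under about 2 N at every reading I took.
- **Not checked:**
  - The network found only one tag edge at the end (far right, where expected), so I have no measured angles for the other tags.
  - I took no final top view.

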